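# Kit two phone repairs and stack the trays

## Task

Make up two phone-repair kits: put the big black battery and the red-capped screw jar in the yellow base tray, and the small silver battery and the orange twin-lens camera module in the green tray with the black handle, one part in each half of its tray, lying flat and face up (jar standing upright). When both kits are complete, carry the loaded green tray by its handle and stack it squarely on the base tray, so that its four corner skirts fit fully down around the red posts with both kits still in place, and let go. The base tray is fixed to the bench.

Things in the scene. Friction and masses are not known exactly. Their poses are not given: they have to be found in the camera images.
- big_battery_center (a point): Big phone battery, loose: black slab 64 x 40 x 9 mm (its x, y, z) with a yellow stripe across one end (-x) of its top. Lies flat on the blue repair mat, whose top is 2 mm above the bench. The point is its centre, 4.5 mm above its underside. About 55 g.
- small_battery_center (a point): Small phone battery, loose: silver slab 48 x 32 x 9 mm (its x, y, z) with a blue band across one end (+x). Lies flat on the mat. The point is its centre, 4.5 mm above its underside. About 35 g.
- screw_jar_center (a point): Closed round screw jar, loose: pale body with a red cap of 32 mm diameter (body 30 mm), 24 mm tall, standing upright on the mat. The point is its centre, 12 mm above its underside; z is up through the cap. About 30 g.
- camera_center (a point): Twin-lens camera module, loose: orange block 36 x 24 x 10 mm (its x, y, z) with two low black lenses side by side along x on top (2.6 mm more, look only). Lies flat on the mat. The point is the block's centre, 5 mm above its underside. About 20 g.
- base_tray: Yellow base tray, fixed, 170 x 140 mm (x, y). Origin: centre of underside. Floor top at z 4 mm; 5 mm outer walls and an 8 mm rib along y at x = 0 rise to z 14. Two equal halves, centred at x = +-42.5, y = 0, each 76 x 130 mm. Red corner posts, 14 mm thick, at x = +-71.5, y = +-56.5, straight to z 38, tapering to a 5 mm tip at z 48. Stacked, the green tray's point is 92 mm above this origin.
- top_tray_handle (a point): Green tray, 250 g, 170 x 140 mm (x, y), halves as the base tray's. Point: on its handle over the tray centre, 56 mm above its underside. Black handle: upright tab on the rib, 12 mm thick (x), 40 wide (y), top 14 mm above the point. Floor top 40 mm below it, walls 30 below. Corner skirts under the floor go 12 mm down around the posts with 2.5 mm play; floor rests on post tips; a half turn fits too.
There are look-alikes about, which are no part of the job. What is shaped like the part that bears camera_center but turquoise is not meant.

How it is judged:
By the outcome, as a careful person would: the job done as asked, in the order asked, and still so for the second after the job is handed in, with the robot touching nothing.
It also fails if it takes over 106 s, if anything falls off the work surface, if the arm or the gripper's body presses on something with over 40 N, if the wrist force passes 120 N, or if a joint passes its speed limit or range.

## Robot

A 6-joint arm with a two-finger parallel gripper is mounted at the origin on the work surface. World frame = base frame: x ahead of the robot, y to its left, z up, the work surface at z = 0. Lengths are in mm, angles in rad, forces in N, time in s.
With the tool pointing down it reaches from about 325 to 900 mm from the base axis. Payload 3.5 kg.
Tool frame: the origin (TCP) lies at the very end of the fingers, on their centre line; the grasp point (between the pads) lies 19 mm behind it; z points along the fingers, y is the direction in which the jaws open and shut (so a half turn about z gives the same grasp; the last joint's range is limited). The gripper opens to 85 mm and grips with 20 to 120 N. Pads are 22 mm wide; open, the fingers measure 114 mm over their backs; the gripper's body (76 mm by 85 mm) begins 54 mm behind the grasp point. The pads swing forward as they close: fully open they stand 13 mm farther back than shut.
Start: joints at [1.112, 0.276, -0.026, 1.268, 0, 1.467], TCP at [217.719, 585.85, 231.313] pointing down, gripper open.
Joint ranges: [-3.12, 3.12], [-0.85, 1.88], [-1.08, 1.24], [-1.95, 2.15], [-1.57, 1.53], [-3.14, 3.14]. Speed limits (rad/s): [2.57, 2.57, 3.14, 3.14, 3.14, 3.14].

## Interface

Orientations are given as a rotation vector (axis times angle).
In Python, from bench import read_state, grab_frame, job_done, spot_in, masks_of gives the robot as it stands. The module is installed in compiled form; this text tells all that it offers.
- The arm moves only by the shell command python3 -m inch 'ROWS' [FORCE]. ROWS is a JSON object of lists of equal length, an entry for each row: "jaw": the closure, from -1 (fully open) to 1 (shut), so that 0 is half open; "travel": the shift along the tool's x, y, z in m, a list of three; "turn": the turn, a rotation vector about the tool's x, y, z in degrees, a list of three. In form: {"jaw": [jaw, ...], "travel": [[tx, ty, tz], ...], "turn": [[ax, ay, az], ...]}. A call has 1 to 20 rows; each row shifts and turns the commanded pose from where the row before left it, along the tool's axes as they then stand; what a row does not reach is not made up. A row lasts 1/8 s, in which the tool goes at most 62.5 mm and 10.7 degrees, less where a joint would pass 70% of its speed; a pose out of reach is approached as far as the arm can. A call is refused whole if a number of a shift passes 0.0625 or a number of a turn 10.7, either way. A call with a gripper value outside its range is refused whole. The fingers move at their own pace and stop on an object; FORCE is the grip in N (left out, the last holds). Time passes only in rows, so rows that do not move let the fingers close. It gives the time, the measured TCP pose, the force and the opening at its end, in the units of the state.
- read_state(): the state, without advancing time (a new reading comes with each control period).
- grab_frame(name): name is "side" or "top" or "wrist"; returns a dict with "frame" (400x640x3 uint8, blue, green, red), "camera_matrix" (3x3 intrinsics, pixels), "distortion" ([k1, k2, p1, p2, k3] as OpenCV has them; the pictures are not rectified), "xyz" and "rotation" of the camera in the world. Camera axes: x right, y up, looking along -z (the intrinsics and any distortion apply to the point x, -y, -z); pixel columns grow to the right and rows downward; lengths in mm; the calibration is good to about 2 mm. A picture is of the moment at which its call begins. There is no depth.
- job_done(): hands the job in, once; it reports no verdict.
Trained networks look in a picture, given as the dict that the camera call returned (one of the last four; its "shot" number tells which), for a name from the list of things; names that differ only in an ending like _2 or _b are one class to them, and where a whole thing is asked for, a point or a joint stands for the part that bears it (a point fixed in the world has none). Each returns a list of dicts, best first, with "p" (0 to 1); they miss things now and then, are a little off and sometimes report something else, mostly with a low value. They report only what shows in the picture. A call takes as long as a camera call. They do not tell look-alikes from the thing itself.
- spot_in(picture, query): "rect" ([left, top, right, bottom] in pixels, round what is visible of it).
- masks_of(picture, query): "mask" (400x640 bool, what is visible of it) and "rect" ([left, top, right, bottom] in pixels, round what is visible of it).
The state is a dict: "time_s": time; "joints": joint angles; "qvel": joint speeds; "tau": joint torques, N m; "tool_pos": TCP position; "tcp_rot": TCP orientation; "ft_force": force on the tool from outside, world axes, zero at the start; "torque": the same for the moment, N m; "opening": finger opening in mm.
Only numpy, scipy, OpenCV 4.12 (cv2) and the standard library are available. Lean on these libraries where they do the work, as an engineer would, in place of code of your own. Each camera call takes 0.05 s, during which the arm holds its last target. There are 200 camera calls.

## Working session

There is one attempt and no reset: what is moved stays moved. The work goes in short steps, Python scripts to look and compute and a shell command to move; the robot and the scene stay as the last step left them, time stands still between calls to the robot, and variables do not carry over. Pictures are saved under pics/ and viewed, about 12 in all and at most 16, crops included, and the job is handed in when it is done.

```bash
mkdir -p pics; ls; cat > h.py <<'E'
import numpy as np, cv2
from scipy.spatial.transform import Rotation as R
from bench import *
def rot(f):
    r=np.array(f["rotation"],float)
    return R.from_rotvec(r).as_matrix() if r.size==3 else r.reshape(3,3)
def ray(f,uv,z):
    "pixels (N,2) -> world xy at height z"
    K=np.array(f["camera_matrix"],float);D=np.array(f["distortion"],float)
    n=cv2.undistortPoints(np.array(uv,float).reshape(-1,1,2),K,D).reshape(-1,2)
    d=np.c_[n[:,0],-n[:,1],-np.ones(len(n))]@rot(f).T
    c=np.array(f["xyz"],float); t=(z-c[2])/d[:,2]
    return (c+d*t[:,None])
def pix(f,P):
    K=np.array(f["camera_matrix"],float);D=np.array(f["distortion"],float)
    q=(np.array(P,float).reshape(-1,3)-np.array(f["xyz"]))@rot(f)
    return cv2.projectPoints(q*[1,-1,-1],np.zeros(3),np.zeros(3),K,D)[0].reshape(-1,2)
E
python3 - <<'E'
from h import *
s=read_state();print({k:np.round(v,3) for k,v in s.items()}); print(R.from_rotvec(s['tcp_rot']).as_matrix().round(2))
fs={}
for n in ["top","side"]:
    f=grab_frame(n);fs[n]=f;print(n,np.round(f["xyz"]),rot(f).round(2).tolist(),f["camera_matrix"],f["distortion"]);cv2.imwrite(f"pics/{n}0.png",f["frame"])
f=fs["top"]
Z={"big_battery_center":11,"small_battery_center":11,"screw_jar_center":26,"camera_center":12,"base_tray":14,"top_tray_handle":40}
for q,z in Z.items():
  for m in masks_of(f,q):
    if m["p"]<.15: continue
    c,sz,a=cv2.minAreaRect(cv2.findNonZero(m["mask"].astype(np.uint8)))
    print(q,round(m["p"],2),np.round(m["rect"]),ray(f,cv2.boxPoints((c,sz,a)),z)[:,:2].round().tolist(),ray(f,[c],z)[0].round(),f["frame"][m["mask"]].mean(0).round())
E
```

```text
pics
{'time_s': np.float64(0.0), 'joints': array([ 1.112,  0.277, -0.028,  1.268,  0.   ,  1.467]), 'qvel': array([-0.   , -0.   , -0.001, -0.   , -0.   , -0.001]), 'tau': array([ 1.0000e-03, -4.4551e+01,  2.9521e+01,  1.6000e-02,  0.0000e+00,
       -0.0000e+00]), 'tool_pos': array([217.372, 585.13 , 230.173]), 'tcp_rot': array([-5.560e-01, -3.091e+00,  3.000e-03]), 'ft_force': array([-0.093,  0.246, -0.126]), 'torque': array([ 0.049, -0.016, -0.045]), 'opening': np.float64(85.262)}
[[-0.94  0.35 -0.  ]
 [ 0.35  0.94 -0.  ]
 [ 0.   -0.   -1.  ]]
top [3.25e+02 1.00e+00 1.06e+03] [[0.05, 0.98, -0.2], [-1.0, 0.05, -0.01], [-0.0, 0.2, 0.98]] [[478.07548447   0.         319.17824335]
 [  0.         478.07548447 193.63657193]
 [  0.           0.           1.        ]] [-0.09853099  0.          0.          0.          0.        ]
side [426. 637. 490.] [[-0.99, 0.08, -0.13], [-0.16, -0.54, 0.82], [-0.0, 0.84, 0.55]] [[386.6760248    0.         323.23375245]
 [  0.         386.6760248  207.79809459]
 [  0.           0.           1.        ]] [-0.00375618  0.          0.          0.          
[... 441 characters left out ...]
screw_jar_center 0.33 [161. 148. 238. 233.] [[602.0, 385.0], [637.0, 243.0], [465.0, 194.0], [431.0, 331.0]] [533. 288.  26.] [ 59. 109. 121.]
camera_center 0.54 [286. 209. 304. 227.] [[481.0, 87.0], [509.0, 64.0], [494.0, 47.0], [467.0, 71.0]] [488.  67.  12.] [38. 52. 77.]
camera_center 0.49 [410. 264. 425. 280.] [[360.0, -188.0], [395.0, -198.0], [388.0, -224.0], [353.0, -213.0]] [ 374. -206.   12.] [87. 84. 37.]
base_tray 0.86 [161. 151. 233. 232.] [[603.0, 389.0], [640.0, 248.0], [470.0, 198.0], [435.0, 334.0]] [536. 291.  14.] [ 59. 109. 122.]
top_tray_handle 0.7 [409. 164. 494. 250.] [[593.0, -182.0], [636.0, -326.0], [464.0, -365.0], [424.0, -225.0]] [ 528. -274.   40.] [61. 95. 53.]
```

View pics/top0.png

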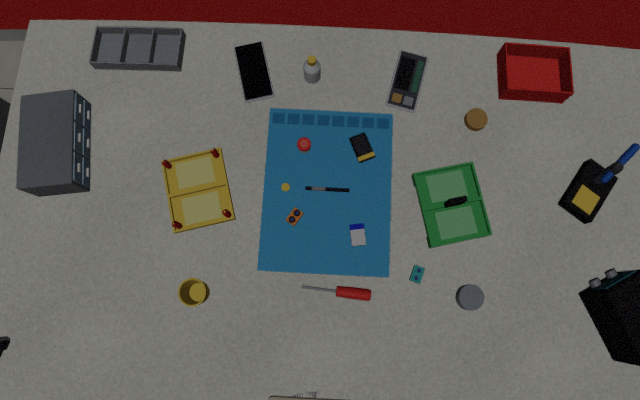

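View pics/side0.png

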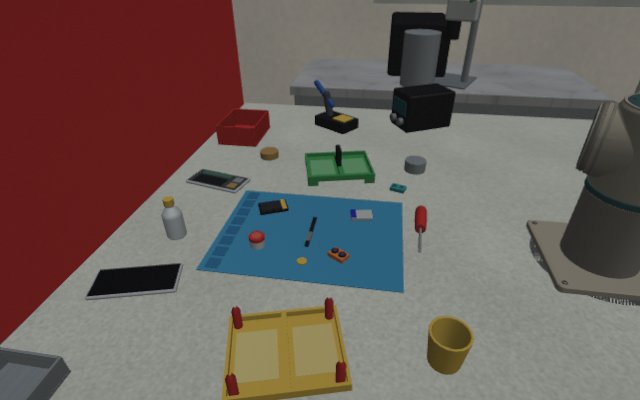

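The top picture shows the yellow tray near (198,190), the green tray near (452,205) and the four parts on the mat: big battery (362,148), jar (304,145), orange camera (295,217), small battery (358,235). The turquoise look-alike is at (417,273). I'll start with the big battery.

```bash
cat >> h.py <<'E'
def go(x,y,z,yaw=None,step=45):
    "yaw = world yaw (deg, mod 180) of jaw axis; prints turn first, then travel"
    s=read_state();M=R.from_rotvec(s["tcp_rot"]).as_matrix();p=np.array(s["tool_pos"])
    cur=np.degrees(np.arctan2(M[1,1],M[0,1])); dy=0
    if yaw is not None: dy=(yaw-cur+90)%180-90
    rv=R.from_matrix(M.T@R.from_euler('z',dy,degrees=True).as_matrix()@M@np.eye(3)).as_rotvec(degrees=True)
    n=int(np.ceil(abs(dy)/9.5)); 
    M2=R.from_euler('z',dy,degrees=True).as_matrix()@M
    d=M2.T@(np.array([x,y,z])-p); k=max(1,int(np.ceil(np.linalg.norm(d)/step)))
    print("t",round(s["time_s"],2),"p",p.round(1),"yaw",round(cur,1),"tilt",np.round(M[:2,2],3),"F",np.round(s["ft_force"],1),"op",round(s["opening"],1))
    print("TURN",round(dy,1),n,"x",np.round(rv/max(n,1),2)," TRAVEL total",np.round(d/1000,4),k,"x",np.round(d/k/1000,4))
def look(name,qs,crop=True):
    f=grab_frame("wrist"); cv2.imwrite(f"pics/{name}.png",f["frame"])
    for q,z in qs.items():
        for m in masks_of(f,q):
            if m["p"]<.2: continue
            mm=m["mask"].astype(np.uint8); cs=cv2.findContours(mm,cv2.RETR_EXTERNAL,cv2.CHAIN_APPROX_NONE)[0]
            c=max(cs,key=cv2.contourArea).reshape(-1,2)
            w=ray(f,c,z)[:,:2].astype(np.float32); (cx,cy),(a,b),_=cv2.minAreaRect(w)
            B=cv2.boxPoints(cv2.minAreaRect(w)); e=[B[1]-B[0],B[2]-B[1]]; e=max(e,key=np.linalg.norm)
            print(q,round(m["p"],2),np.round(m["rect"]),"ctr",round(cx,1),round(cy,1),"size",round(max(a,b),1),round(min(a,b),1),"long yaw",round(np.degrees(np.arctan2(e[1],e[0]))%180,1),f["frame"][m["mask"]].mean(0).round())
    return f
E
python3 -c "
from h import *
go(656,-77,200,114)"
```

```text
t 0.4 p [217.7 585.8 231.1] yaw 69.6 tilt [-0. -0.] F [0.2 0.2 0.2] op 85.3
TURN 44.4 5 x [ 0.   -0.   -8.88]  TRAVEL total [-0.1309 -0.7837  0.0314] 18 x [-0.0073 -0.0435  0.0017]
```

```bash
python3 -m inch '{"jaw":[-1,-1,-1,-1,-1],"travel":[[0,0,0],[0,0,0],[0,0,0],[0,0,0],[0,0,0]],"turn":[[0,0,-8.9],[0,0,-8.9],[0,0,-8.9],[0,0,-8.9],[0,0,-8.9]]}' 60
python3 -m inch '{"jaw":[-1,-1,-1,-1,-1,-1,-1,-1,-1,-1,-1,-1,-1,-1,-1,-1,-1,-1,-1,-1],"travel":[[-0.0073,-0.0435,0.0017],[-0.0073,-0.0435,0.0017],[-0.0073,-0.0435,0.0017],[-0.0073,-0.0435,0.0017],[-0.0073,-0.0435,0.0017],[-0.0073,-0.0435,0.0017],[-0.0073,-0.0435,0.0017],[-0.0073,-0.0435,0.0017],[-0.0073,-0.0435,0.0017],[-0.0073,-0.0435,0.0017],[-0.0073,-0.0435,0.0017],[-0.0073,-0.0435,0.0017],[-0.0073,-0.0435,0.0017],[-0.0073,-0.0435,0.0017],[-0.0073,-0.0435,0.0017],[-0.0073,-0.0435,0.0017],[-0.0073,-0.0435,0.0017],[-0.0073,-0.0435,0.0017],[0,0,0],[0,0,0]],"turn":[[0,0,0],[0,0,0],[0,0,0],[0,0,0],[0,0,0],[0,0,0],[0,0,0],[0,0,0],[0,0,0],[0,0,0],[0,0,0],[0,0,0],[0,0,0],[0,0,0],[0,0,0],[0,0,0],[0,0,0],[0,0,0],[0,0,0],[0,0,0]]}'
python3 -c "
from h import *
look('w1',{'big_battery_center':11,'screw_jar_center':26})
go(656,-77,200,114)"
```

```text
time_s: 1.02
tool_pos: [217.7, 585.8, 231.3]
tcp_rot: [0.664, -3.071, -0.0]
ft_force: [-0.7, -0.3, 0.4]
opening: 85.4
time_s: 3.52
tool_pos: [657.1, -74.9, 200.4]
tcp_rot: [0.656, -3.072, -0.001]
ft_force: [-0.6, 0.3, 0.2]
opening: 85.1
big_battery_center 0.63 [302. 150. 334. 205.] ctr 656.6 -74.4 size 63.7 39.6 long yaw 25.0 [33. 54. 60.]
big_battery_center 0.49 [383.   0. 418.  24.] ctr 473.8 -67.6 size 35.5 20.6 long yaw 114.1 [174.  86.  74.]
screw_jar_center 0.77 [407. 205. 443. 237.] ctr 651.9 54.0 size 40.2 30.0 long yaw 70.6 [ 52.  57. 173.]
t 3.67 p [656.9 -74.  200.8] yaw 114.2 tilt [-0.  0.] F [-0.6  0.1  0.1] op 85.6
TURN -0.2 1 x [-0.   -0.    0.19]  TRAVEL total [ 0.0021 -0.0024  0.0008] 1 x [ 0.0021 -0.0024  0.0008]
```

View pics/w1.png

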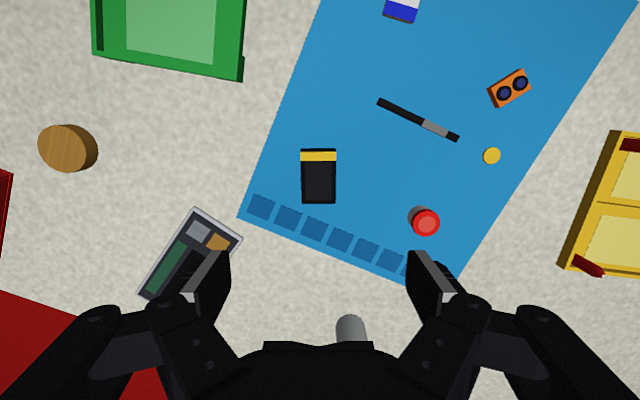

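The wrist view shows the big battery at (318,177), aligned with the jaws, and its position agrees with the top view to within 3 mm. Now I'll grasp it.

```bash
python3 -m inch '{"jaw":[-1,-1,-1,-1,-1,-1,-1,0.1,0.1,0.1,0.1,0.1],"travel":[[0,0,0.04],[0,0,0.04],[0,0,0.04],[0,0,0.04],[0,0,0.02],[0,0,0.012],[0,0,0.006],[0,0,0],[0,0,0],[0,0,0],[0,0,0],[0,0,0]],"turn":[[0,0,-0.8],[0,0,0],[0,0,0],[0,0,0],[0,0,0],[0,0,0],[0,0,0],[0,0,0],[0,0,0],[0,0,0],[0,0,0],[0,0,0]]}' 60
python3 -m inch '{"jaw":[1,1,1,1],"travel":[[0,0,0],[0,0,0],[0,0,0],[0,0,-0.03]],"turn":[[0,0,0],[0,0,0],[0,0,0],[0,0,0]]}' 60
```

```text
time_s: 5.18
tool_pos: [658.6, -75.4, 4.0]
tcp_rot: [-0.677, 3.066, -0.001]
ft_force: [-1.2, 0.2, 5.2]
opening: 38.8
time_s: 5.68
tool_pos: [654.8, -74.6, 30.4]
tcp_rot: [0.676, -3.062, -0.004]
ft_force: [0.2, -1.0, -0.4]
opening: 37.5
```

```bash
python3 -m inch '{"jaw":[1,1,1,1],"travel":[[0,0,-0.04],[0,0,-0.04],[0,0,-0.04],[0,0,0]],"turn":[[0,0,0],[0,0,0],[0,0,0],[0,0,0]]}' 60
python3 -c "
from h import *
look('w2',{'big_battery_center':140})
go(560,200,150,105)"
```

```text
time_s: 6.18
tool_pos: [660.5, -75.8, 157.1]
tcp_rot: [-0.676, 3.06, -0.005]
ft_force: [-0.3, -0.8, -1.0]
opening: 37.6
big_battery_center 0.63 [276. 199. 361. 314.] ctr 670.5 -70.5 size 77.8 47.6 long yaw 25.0 [40. 65. 71.]
t 6.28 p [657.4 -75.1 152.5] yaw 114.9 tilt [ 0. -0.] F [-0.1 -0.1 -0.8] op 37.3
TURN -9.9 2 x [0.   0.   4.96]  TRAVEL total [0.0229 0.2909 0.0025] 7 x [0.0033 0.0416 0.0004]
```

View pics/w2.png

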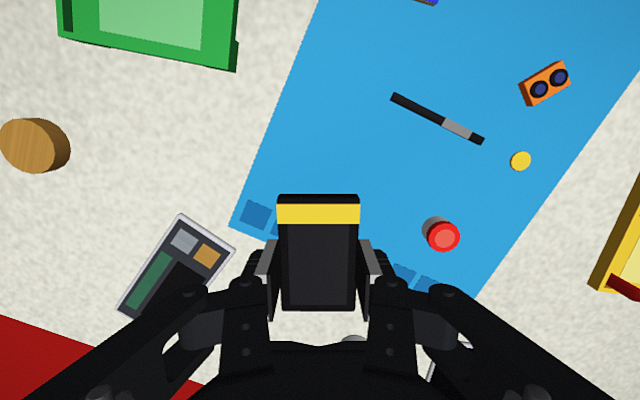

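```bash
python3 -c "
from h import *
go(625,305,205,105)"
```

```text
t 6.28 p [657.4 -75.1 152.5] yaw 114.9 tilt [ 0. -0.] F [-0.1 -0.1 -0.8] op 37.3
TURN -9.9 2 x [0.   0.   4.96]  TRAVEL total [-0.0671  0.3755 -0.0525] 9 x [-0.0075  0.0417 -0.0058]
```

```bash
python3 -m inch '{"jaw":[1,1,1,1,1,1,1,1,1,1,1,1,1],"travel":[[0,0,-0.01],[0,0,0],[-0.0075,0.0417,-0.0046],[-0.0075,0.0417,-0.0046],[-0.0075,0.0417,-0.0046],[-0.0075,0.0417,-0.0046],[-0.0075,0.0417,-0.0046],[-0.0075,0.0417,-0.0046],[-0.0075,0.0417,-0.0046],[-0.0075,0.0417,-0.0046],[-0.0075,0.0417,-0.0046],[0,0,0],[0,0,0]],"turn":[[0,0,5],[0,0,4.9],[0,0,0],[0,0,0],[0,0,0],[0,0,0],[0,0,0],[0,0,0],[0,0,0],[0,0,0],[0,0,0],[0,0,0],[0,0,0]]}' 60
cat > tray.py <<'E'
from h import *
import sys
from scipy.optimize import least_squares
def posts(f):
    b,g,r=[f["frame"][...,i].astype(int) for i in range(3)]
    return ((r>70)&(g<0.35*r)&(b<0.35*r)).astype(np.uint8)
def fit_base(f,rng=None):
    m=[m for m in masks_of(f,"base_tray") if m["p"]>.3][0]
    hsv=cv2.cvtColor(f["frame"],cv2.COLOR_BGR2HSV)
    c=cv2.convexHull(max(cv2.findContours(m["mask"].astype(np.uint8),cv2.RETR_EXTERNAL,cv2.CHAIN_APPROX_NONE)[0],key=cv2.contourArea)).reshape(-1,2)
    w=ray(f,c,14)[:,:2].astype(np.float32);r=cv2.minAreaRect(w);print("rect",m["p"],m["rect"],r)
    return m
if __name__=="__main__":
    f=look(sys.argv[1],{'base_tray':14})
    P=posts(f);n,l,st,ce=cv2.connectedComponentsWithStats(P)
    for i in range(1,n):
        if st[i,4]>60: print(st[i],ce[i].round(1),ray(f,[ce[i]],43)[0].round(1))
E
python3 tray.py w3; python3 -c "
from h import *
go(625,305,205,105)"
```

```text
time_s: 7.9
tool_pos: [624.4, 304.2, 201.9]
tcp_rot: [0.41, -3.111, 0.002]
ft_force: [-1.0, 0.3, -0.5]
opening: 37.6
base_tray 0.72 [258.   3. 404. 178.] ctr 538.4 294.2 size 171.3 141.5 long yaw 16.2 [ 84. 186. 205.]
[381   3  19  23 179] [389.7  13.2] [457.1 326.4  43. ]
[261   6  19  22 149] [269.6  15.3] [486.4 223.3  43. ]
[ 73 132  34  29 506] [ 90.5 145.5] [645.6  74.4  43. ]
[375 157  18  17 162] [383.1 164.1] [587.4 363.9  43. ]
[272 159  15  17 150] [279.6 166.2] [616.9 262.4  43. ]
[   0  341   80   59 2818] [ 27.6 368.8] [953.3  11.4  43. ]
[170 380  36  20 377] [187.2 389.8] [934.9 212.   43. ]
[604 387  36  13 307] [621.5 394. ] [794.  760.7  43. ]
t 8.0 p [625.  303.5 202.7] yaw 104.9 tilt [-0.002 -0.001] F [-0.4 -0.1 -0.9] op 37.6
TURN 0.1 1 x [ 0.   -0.   -0.06]  TRAVEL total [-0.0004  0.0015 -0.0023] 1 x [-0.0004  0.0015 -0.0023]
```

View pics/w3.png

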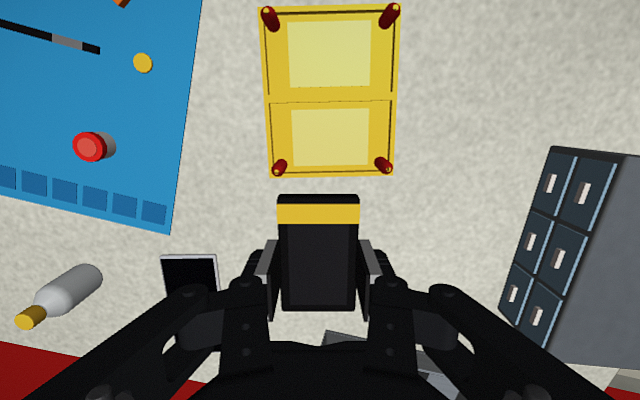

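```bash
python3 -c "
from h import *
go(579,306,60,106.2)"
```

```text
t 8.0 p [625.  303.5 202.7] yaw 104.9 tilt [-0.002 -0.001] F [-0.4 -0.1 -0.9] op 37.6
TURN 1.3 1 x [ 0.   -0.   -1.26]  TRAVEL total [0.0431 0.0153 0.1428] 4 x [0.0108 0.0038 0.0357]
```

```bash
python3 -m inch '{"jaw":[1,1,1,1,1,1,1,1],"travel":[[0.0108,0.0038,0.03],[0.0108,0.0038,0.03],[0.0108,0.0038,0.04],[0.0108,0.0038,0.043],[0,0,0.02],[0,0,0.02],[0,0,0],[0,0,0]],"turn":[[0,0,-1.2],[0,0,0],[0,0,0],[0,0,0],[0,0,0],[0,0,0],[0,0,0],[0,0,0]]}' 60; python3 -c "
from h import *
go(579,306,7,106.2)"
```

```text
time_s: 9.0
tool_pos: [581.5, 308.0, 22.5]
tcp_rot: [-0.442, 3.108, 0.001]
ft_force: [0.1, -1.1, 0.1]
opening: 37.7
t 9.0 p [581.5 308.   22.5] yaw 106.2 tilt [0.003 0.001] F [ 0.1 -1.1  0.1] op 37.7
TURN 0.0 1 x [-0.  0. -0.]  TRAVEL total [ 0.003  -0.0012  0.0154] 1 x [ 0.003  -0.0012  0.0154]
```

```bash
python3 -m inch '{"jaw":[1,1,1,1],"travel":[[0,0,0.007],[0,0,0.006],[0,0,0],[0,0,0]],"turn":[[0,0,0],[0,0,0],[0,0,0],[0,0,0]]}' 60; python3 -c "
from h import *
go(579,306,7,106.2)"
```

```text
time_s: 9.5
tool_pos: [579.7, 307.6, 8.0]
tcp_rot: [0.443, -3.11, 0.0]
ft_force: [1.5, 0.6, -0.2]
opening: 37.6
t 9.5 p [579.7 307.6   8. ] yaw 106.2 tilt [-0. -0.] F [ 1.5  0.6 -0.2] op 37.6
TURN -0.0 1 x [-0.    0.    0.02]  TRAVEL total [ 0.0011 -0.0014  0.001 ] 1 x [ 0.0011 -0.0014  0.001 ]
```

```bash
python3 -m inch '{"jaw":[1,1,-0.3,-0.3,-0.3,-0.3,-0.3,-0.3,-0.3,-0.3,-1,-1],"travel":[[0,-0.001,0.0015],[0,0,0],[0,0,0],[0,0,0],[0,0,0],[0,0,-0.015],[0,0,-0.03],[0,0,-0.04],[0,0,-0.05],[0,0,-0.045],[0,0,0],[0,0,0]],"turn":[[0,0,0],[0,0,0],[0,0,0],[0,0,0],[0,0,0],[0,0,0],[0,0,0],[0,0,0],[0,0,0],[0,0,0],[0,0,0],[0,0,0]]}' 60; python3 -c "
from h import *
look('w4',{'big_battery_center':13})
go(652,55,150,106.2)"
```

```text
time_s: 11.0
tool_pos: [580.0, 306.7, 187.3]
tcp_rot: [-0.443, 3.109, 0.0]
ft_force: [-0.2, -0.0, -1.4]
opening: 85.3
big_battery_center 0.65 [299. 150. 337. 207.] ctr 578.8 306.7 size 63.4 39.9 long yaw 16.2 [26. 46. 52.]
t 11.1 p [579.  306.2 185.3] yaw 106.2 tilt [-0.002 -0.001] F [ 0.9  0.5 -0.2] op 85.4
TURN -0.0 1 x [-0.    0.    0.01]  TRAVEL total [-1.000e-04 -2.616e-01  3.540e-02] 6 x [-0.     -0.0436  0.0059]
```

View pics/w4.png

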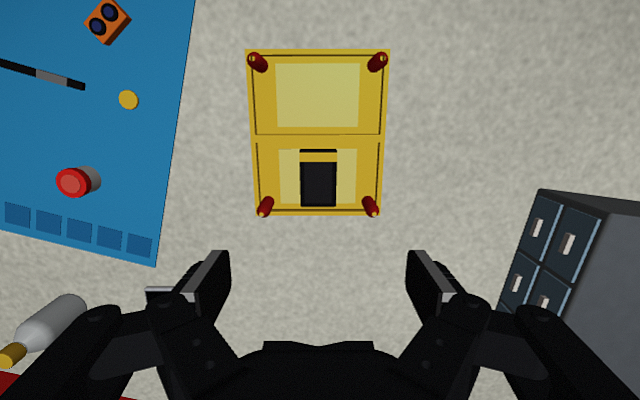

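The big battery sits flat and face up in the far half of the base tray, at (318,178). The jar is next.

```bash
python3 -m inch '{"jaw":[-1,-1,-1,-1,-1,-1,-1,-1,-1],"travel":[[0,-0.0436,0.006],[0,-0.0436,0.006],[0,-0.0436,0.006],[0,-0.0436,0.006],[0,-0.0436,0.006],[0,-0.0436,0.006],[0,0,0],[0,0,0],[0,0,0]],"turn":[[0,0,0],[0,0,0],[0,0,0],[0,0,0],[0,0,0],[0,0,0],[0,0,0],[0,0,0],[0,0,0]]}' 60; python3 -c "
from h import *
f=look('w5',{'screw_jar_center':26})
h=cv2.cvtColor(f['frame'],cv2.COLOR_BGR2HSV); m=(((h[...,0]<8)|(h[...,0]>172))&(h[...,1]>140)&(h[...,2]>100)).astype(np.uint8)
n,l,st,ce=cv2.connectedComponentsWithStats(m)
for i in range(1,n):
  if st[i,4]>150:
    c=np.argwhere(l==i)[:,::-1]; w=ray(f,c,26)[:,:2].astype(np.float32); print(st[i],cv2.minAreaRect(w),cv2.minEnclosingCircle(w))
go(652,55,50,106.2)"
```

```text
time_s: 12.22
tool_pos: [652.5, 56.6, 150.2]
tcp_rot: [0.445, -3.109, -0.001]
ft_force: [0.3, 1.1, 0.9]
opening: 85.6
screw_jar_center 0.75 [302. 172. 337. 212.] ctr 652.3 57.3 size 33.8 31.8 long yaw 42.9 [ 52.  57. 192.]
[303 176  34  33 876] ((652.288818359375, 59.09745407104492), (30.798748016357422, 30.716896057128906), 16.273218154907227) ((652.442138671875, 59.040679931640625), 16.08568572998047)
[  0 358  29  37 571] ((961.6907348632812, -212.99095153808594), (29.940650939941406, 54.62288284301758), 89.37364959716797) ((961.7689208984375, -213.00869750976562), 31.067514419555664)
[119 386  49  14 461] ((940.8922119140625, -70.98190307617188), (19.485443115234375, 56.01967239379883), 16.20960807800293) ((950.2457275390625, -68.26270294189453), 28.009937286376953)
t 12.32 p [652.8  56.6 150.6] yaw 106.3 tilt [-0.  0.] F [ 0.3  0.3 -0.2] op 85.3
TURN -0.1 1 x [-0.   -0.    0.11]  TRAVEL total [ 0.0012 -0.0014  0.1006] 3 x [ 0.0004 -0.0005  0.0335]
```

View pics/w5.png

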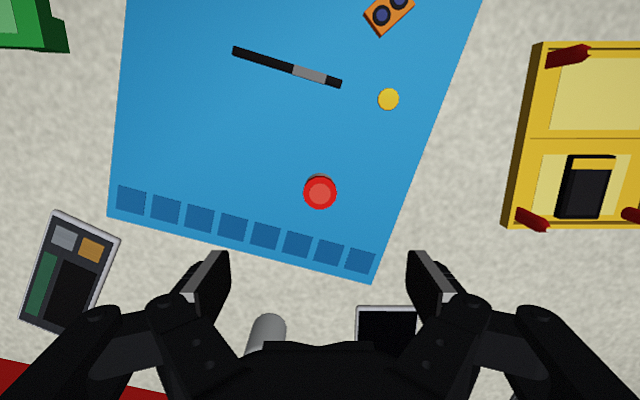

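```bash
python3 -m inch '{"jaw":[-1,-1,-1,-1,-1,-1,-1,1,1,1,1,1,1,1,1,1],"travel":[[0.001,0.0025,0.03],[0,0,0.04],[0,0,0.04],[0,0,0.02],[0,0,0.01],[0,0,0.0045],[0,0,0],[0,0,0],[0,0,0],[0,0,0],[0,0,0],[0,0,0],[0,0,-0.02],[0,0,-0.04],[0,0,-0.04],[0,0,0]],"turn":[[0,0,0],[0,0,0],[0,0,0],[0,0,0],[0,0,0],[0,0,0],[0,0,0],[0,0,0],[0,0,0],[0,0,0],[0,0,0],[0,0,0],[0,0,0],[0,0,0],[0,0,0],[0,0,0]]}' 50; python3 -c "
from h import *
look('w6',{'screw_jar_center':120})
go(497.5,282.3,100,106.2)"
```

```text
time_s: 14.32
tool_pos: [655.1, 57.6, 111.5]
tcp_rot: [-0.442, 3.101, -0.002]
ft_force: [-0.9, 1.0, 0.2]
opening: 29.6
screw_jar_center 0.61 [286. 227. 351. 305.] ctr 658.3 59.3 size 43.2 32.3 long yaw 16.3 [ 52.  58. 189.]
screw_jar_center 0.42 [374.   0. 413.  18.] ctr 540.3 55.9 size 13.6 6.2 long yaw 106.1 [ 48.  87. 132.]
t 14.43 p [651.7  57.6 107. ] yaw 106.2 tilt [0.001 0.   ] F [-0.7 -0.1 -0.5] op 30.0
TURN -0.0 1 x [0.   0.   0.02]  TRAVEL total [0.0854 0.2588 0.0068] 7 x [0.0122 0.037  0.001 ]
```

View pics/w6.png

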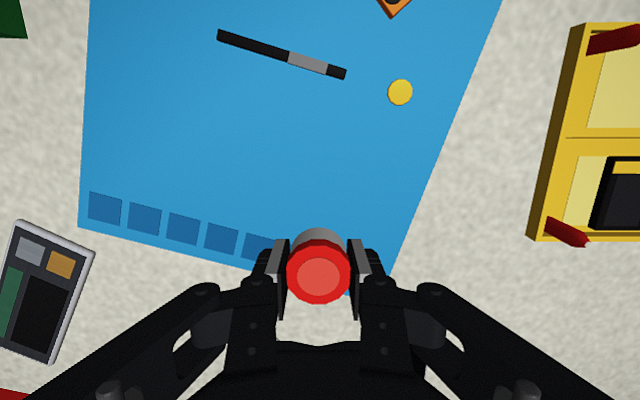

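```bash
python3 -m inch '{"jaw":[1,1,1,1,1,1,1,1,1,1,1,1,1],"travel":[[0.0122,0.037,0],[0.0122,0.037,0],[0.0122,0.037,0],[0.0122,0.037,0],[0.0122,0.037,0],[0.0122,0.037,0],[0.0122,0.037,0],[0,0,0.02],[0,0,0.03],[0,0,0.025],[0,0,0.01],[0,0,0],[0,0,0]],"turn":[[0,0,0],[0,0,0],[0,0,0],[0,0,0],[0,0,0],[0,0,0],[0,0,0],[0,0,0],[0,0,0],[0,0,0],[0,0,0],[0,0,0],[0,0,0]]}' 50; python3 -c "
from h import *
go(497.5,282.3,9.5,106.2)"
```

```text
time_s: 16.05
tool_pos: [497.8, 282.6, 21.8]
tcp_rot: [-0.443, 3.109, 0.0]
ft_force: [0.5, 0.5, 0.2]
opening: 29.3
t 16.05 p [497.8 282.6  21.8] yaw 106.2 tilt [0.001 0.   ] F [0.5 0.5 0.2] op 29.3
TURN -0.0 1 x [ 0.   -0.    0.01]  TRAVEL total [ 0.0004 -0.0002  0.0123] 1 x [ 0.0004 -0.0002  0.0123]
```

```bash
python3 -m inch '{"jaw":[1,1,1,1,-0.2,-0.2,-0.2,-0.2,-0.2,-0.2,-0.2,-0.2,-1,-1],"travel":[[0,0,0.006],[0,0,0.005],[0,0,0.0015],[0,0,0],[0,0,0],[0,0,0],[0,0,0],[0,0,-0.015],[0,0,-0.03],[0,0,-0.04],[0,0,-0.05],[0,0,-0.035],[0,0,0],[0,0,0]],"turn":[[0,0,0],[0,0,0],[0,0,0],[0,0,0],[0,0,0],[0,0,0],[0,0,0],[0,0,0],[0,0,0],[0,0,0],[0,0,0],[0,0,0],[0,0,0],[0,0,0]]}' 50; python3 -c "
from h import *
look('w7',{'screw_jar_center':28,'camera_center':12})
go(488,67,150,141-90)"
```

```text
time_s: 17.8
tool_pos: [496.9, 282.3, 178.8]
tcp_rot: [-0.443, 3.11, 0.0]
ft_force: [-0.2, 0.3, 0.1]
opening: 84.6
screw_jar_center 0.82 [299. 170. 333. 200.] ctr 496.9 282.3 size 32.3 30.6 long yaw 16.2 [ 42.  51. 180.]
camera_center 0.68 [100.  97. 142. 136.] ctr 487.0 73.6 size 39.1 26.5 long yaw 145.8 [ 33.  58. 106.]
t 17.95 p [496.  281.9 177.1] yaw 106.2 tilt [-0.003 -0.001] F [ 0.3 -0.1 -0.2] op 85.3
TURN -55.2 6 x [-0.03  0.    9.2 ]  TRAVEL total [-0.1291 -0.1721  0.0268] 5 x [-0.0258 -0.0344  0.0054]
```

View pics/w7.png

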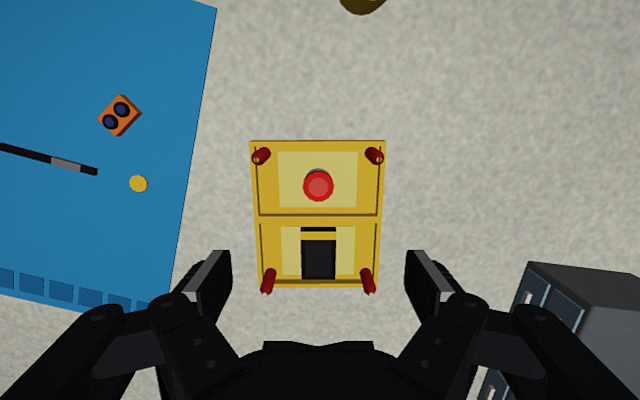

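The jar stands upright in the near half at (318,186), so the base kit is complete. The orange camera is next.

```bash
python3 -m inch '{"jaw":[-1,-1,-1,-1,-1,-1,-1,-1,-1,-1,-1,-1,-1],"travel":[[0,0,0],[0,0,0],[0,0,0],[0,0,0],[0,0,0],[0,0,0],[-0.0258,-0.0344,0.006],[-0.0258,-0.0344,0.006],[-0.0258,-0.0344,0.006],[-0.0258,-0.0344,0.006],[-0.0258,-0.0344,0.006],[0,0,0],[0,0,0]],"turn":[[0,0,9],[0,0,9],[0,0,9],[0,0,9],[0,0,9],[0,0,9],[0,0,0],[0,0,0],[0,0,0],[0,0,0],[0,0,0],[0,0,0],[0,0,0]]}' 50; python3 -c "
from h import *
f=look('w8',{'camera_center':12})
h=cv2.cvtColor(f['frame'],cv2.COLOR_BGR2HSV); m=((h[...,0]>5)&(h[...,0]<18)&(h[...,1]>150)&(h[...,2]>60)).astype(np.uint8)
c=max(cv2.findContours(m[:240],0,1)[0],key=cv2.contourArea).reshape(-1,2);print(c.min(0),c.max(0),cv2.minAreaRect(ray(f,c,12)[:,:2].astype(np.float32)))
go(488,68,50)"
```

```text
time_s: 19.58
tool_pos: [493.2, 67.7, 147.9]
tcp_rot: [-1.017, -2.971, -0.0]
ft_force: [-0.0, 0.9, -0.6]
opening: 85.5
camera_center 0.97 [ 22. 236.  64. 269.] ctr 376.4 -197.9 size 35.2 32.3 long yaw 161.7 [97. 93. 24.]
camera_center 0.75 [303. 165. 331. 202.] ctr 487.3 71.3 size 36.3 24.1 long yaw 147.0 [ 43.  74. 130.]
[304 163] [329 201] ((487.5172119140625, 71.48802185058594), (23.0635929107666, 36.49477767944336), 57.01533889770508)
t 19.68 p [493.6  68.4 148.4] yaw 52.3 tilt [-0.  0.] F [0.5 0.6 0.2] op 85.3
TURN 0 0 x [0. 0. 0.]  TRAVEL total [ 0.0042 -0.0037  0.0984] 3 x [ 0.0014 -0.0012  0.0328]
```

View pics/w8.png

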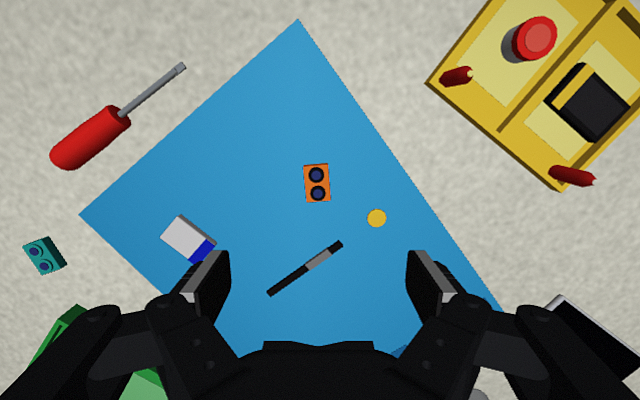

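```bash
python3 -c "
from h import *
go(487.4,71.4,1.5,57)"
```

```text
t 19.68 p [493.6  68.4 148.4] yaw 52.3 tilt [-0.  0.] F [0.5 0.6 0.2] op 85.3
TURN 4.7 1 x [ 0.   -0.   -4.71]  TRAVEL total [ 0.0068 -0.0008  0.1469] 4 x [ 0.0017 -0.0002  0.0367]
```

```bash
python3 -m inch '{"jaw":[-1,-1,-1,-1,-1,-1,-1,1,1,1,1,1,1,1,1,1,1],"travel":[[0.0068,-0.0008,0],[0,0,0.04],[0,0,0.04],[0,0,0.04],[0,0,0.018],[0,0,0.009],[0,0,0],[0,0,0],[0,0,0],[0,0,0],[0,0,0],[0,0,0],[0,0,0],[0,0,-0.02],[0,0,-0.04],[0,0,-0.04],[0,0,-0.04]],"turn":[[0,0,-4.7],[0,0,0],[0,0,0],[0,0,0],[0,0,0],[0,0,0],[0,0,0],[0,0,0],[0,0,0],[0,0,0],[0,0,0],[0,0,0],[0,0,0],[0,0,0],[0,0,0],[0,0,0],[0,0,0]]}' 50; python3 -c "
from h import *
go(610,-250,200,105)"
```

```text
time_s: 21.8
tool_pos: [487.1, 70.9, 142.3]
tcp_rot: [-0.894, -3.011, 0.001]
ft_force: [0.4, 0.8, -0.6]
opening: 22.1
t 21.8 p [487.1  70.9 142.3] yaw 56.9 tilt [-0.001 -0.   ] F [ 0.4  0.8 -0.6] op 22.1
TURN 48.1 6 x [ 0.01 -0.01 -8.01]  TRAVEL total [-0.0355 -0.3418 -0.0575] 8 x [-0.0044 -0.0427 -0.0072]
```

```bash
python3 -m inch '{"jaw":[1,1,1,1,1,1,1,1,1,1,1,1,1,1,1,1],"travel":[[0,0,0],[0,0,0],[0,0,0],[0,0,0],[0,0,0],[0,0,0],[-0.0044,-0.0427,-0.0072],[-0.0044,-0.0427,-0.0072],[-0.0044,-0.0427,-0.0072],[-0.0044,-0.0427,-0.0072],[-0.0044,-0.0427,-0.0072],[-0.0044,-0.0427,-0.0072],[-0.0044,-0.0427,-0.0072],[-0.0044,-0.0427,-0.0072],[0,0,0],[0,0,0]],"turn":[[0,0,-8],[0,0,-8],[0,0,-8],[0,0,-8],[0,0,-8],[0,0,-8],[0,0,0],[0,0,0],[0,0,0],[0,0,0],[0,0,0],[0,0,0],[0,0,0],[0,0,0],[0,0,0],[0,0,0]]}' 50; python3 - <<'E'
from h import *
f=look('w9',{'top_tray_handle':26,'small_battery_center':11,'camera_center':190})
h=cv2.cvtColor(f['frame'],cv2.COLOR_BGR2HSV); m=((h[...,0]>45)&(h[...,0]<75)&(h[...,1]>80)&(h[...,2]>50)).astype(np.uint8)
c=cv2.convexHull(max(cv2.findContours(m,0,1)[0],key=cv2.contourArea)).reshape(-1,2);print(c.min(0),c.max(0),cv2.minAreaRect(ray(f,c,26)[:,:2].astype(np.float32)))
go(610,-250,200,105)
E
```

```text
time_s: 23.8
tool_pos: [608.9, -249.5, 198.2]
tcp_rot: [0.407, -3.113, -0.003]
ft_force: [0.5, 1.0, -0.5]
opening: 22.0
top_tray_handle 0.82 [231.   7. 386. 185.] ctr 533.6 -278.6 size 171.4 142.4 long yaw 14.7 [ 94. 165.  79.]
small_battery_center 0.79 [498.  55. 545. 107.] ctr 456.3 -73.5 size 49.4 38.1 long yaw 9.8 [178. 146. 141.]
camera_center 0.57 [291. 225. 341. 295.] ctr 617.0 -246.6 size 43.8 27.0 long yaw 14.8 [ 42.  73. 128.]
[233   5] [383 184] ((533.052001953125, -278.098876953125), (169.97247314453125, 139.6969757080078), 14.394305229187012)
t 24.0 p [ 609.2 -248.7  198.9] yaw 105.0 tilt [-0.001  0.001] F [-0.3 -0.2  0.3] op 22.4
TURN 0.0 1 x [ 0.    0.   -0.02]  TRAVEL total [-0.0004 -0.0014 -0.0011] 1 x [-0.0004 -0.0014 -0.0011]
```

View pics/w9.png

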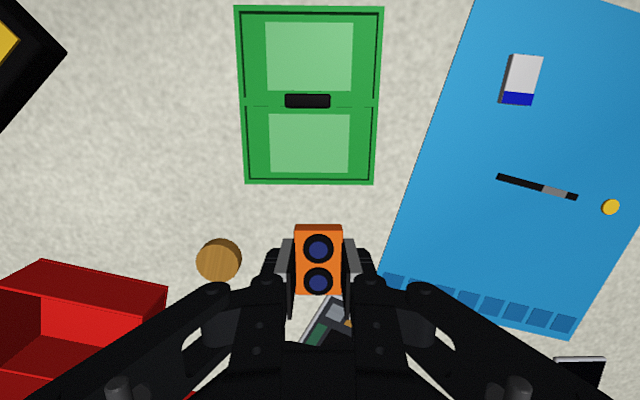

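```bash
python3 -c "
from h import *
go(574.4,-267.7,30,104.5)"
```

```text
t 24.0 p [ 609.2 -248.7  198.9] yaw 105.0 tilt [-0.001  0.001] F [-0.3 -0.2  0.3] op 22.4
TURN -0.5 1 x [-0.   -0.    0.48]  TRAVEL total [ 0.0383 -0.0098  0.1689] 4 x [ 0.0096 -0.0025  0.0422]
```

```bash
python3 -m inch '{"jaw":[1,1,1,1,1,1,1,1],"travel":[[0.0096,-0.0025,0.03],[0.0096,-0.0025,0.03],[0.0096,-0.0025,0.03],[0.0096,-0.0025,0.03],[0,0,0.03],[0,0,0.018],[0,0,0],[0,0,0]],"turn":[[0,0,0.5],[0,0,0],[0,0,0],[0,0,0],[0,0,0],[0,0,0],[0,0,0],[0,0,0]]}' 50; python3 -c "
from h import *
go(574.4,-267.7,17,104.5)"
```

```text
time_s: 25.0
tool_pos: [576.2, -269.6, 32.4]
tcp_rot: [-0.395, 3.115, -0.002]
ft_force: [0.7, 0.2, 1.0]
opening: 22.4
t 25.0 p [ 576.2 -269.6   32.4] yaw 104.4 tilt [ 0.002 -0.001] F [0.7 0.2 1. ] op 22.4
TURN 0.1 1 x [-0.   -0.   -0.06]  TRAVEL total [0.0013 0.0023 0.0154] 1 x [0.0013 0.0023 0.0154]
```

```bash
python3 -m inch '{"jaw":[1,1,1,1,-0.1,-0.1,-0.1,-0.1,-0.1,-0.1,-0.1,-0.1,-1,-1,-1,-1],"travel":[[0,0.001,0.007],[0,0,0.005],[0,0,0.0015],[0,0,0],[0,0,0],[0,0,0],[0,0,0],[0,0,-0.015],[0,0,-0.03],[0,0,-0.04],[0,0,-0.05],[0,0,-0.035],[0,0,0],[0,0,0],[0,0,0],[0,0,0]],"turn":[[0,0,0],[0,0,0],[0,0,0],[0,0,0],[0,0,0],[0,0,0],[0,0,0],[0,0,0],[0,0,0],[0,0,0],[0,0,0],[0,0,0],[0,0,0],[0,0,0],[0,0,0],[0,0,0]]}' 50; python3 - <<'E'
from h import *
f=look('w10',{'top_tray_handle':26,'camera_center':26})
go(456,-74,150,100)
E
```

```text
time_s: 27.0
tool_pos: [574.1, -267.9, 186.2]
tcp_rot: [0.394, -3.115, -0.003]
ft_force: [0.9, 1.3, -0.8]
opening: 85.6
top_tray_handle 0.75 [241.  51. 395. 226.] ctr 533.8 -278.7 size 170.5 141.0 long yaw 14.4 [ 79. 143.  65.]
camera_center 0.77 [304. 167. 329. 201.] ctr 575.0 -267.9 size 37.5 24.0 long yaw 13.7 [ 39.  70. 123.]
camera_center 0.58 [412.   0. 447.  19.] ctr 395.9 -210.6 size 28.2 15.7 long yaw 104.4 [106. 104.  36.]
t 27.15 p [ 574.5 -268.2  186.9] yaw 104.4 tilt [-0.001  0.001] F [-0.2 -0.1 -0.5] op 85.3
TURN -4.4 1 x [-0.   -0.    4.41]  TRAVEL total [0.083  0.2118 0.0372] 6 x [0.0138 0.0353 0.0062]
```

```bash
python3 -m inch '{"jaw":[-1,-1,-1,-1,-1,-1,-1,-1,-1],"travel":[[0,0,0],[0.0138,0.0353,0.006],[0.0138,0.0353,0.006],[0.0138,0.0353,0.006],[0.0138,0.0353,0.006],[0.0138,0.0353,0.006],[0.0138,0.0353,0.006],[0,0,0],[0,0,0]],"turn":[[0,0,4.4],[0,0,0],[0,0,0],[0,0,0],[0,0,0],[0,0,0],[0,0,0],[0,0,0],[0,0,0]]}' 50; python3 - <<'E'
from h import *
f=look('w11',{'small_battery_center':11})
go(456,-74,150,100)
E
```

```text
time_s: 28.28
tool_pos: [457.2, -74.5, 152.0]
tcp_rot: [-0.274, 3.128, -0.001]
ft_force: [0.1, 0.2, -0.1]
opening: 85.5
small_battery_center 0.95 [306. 162. 338. 211.] ctr 455.0 -71.2 size 48.7 31.1 long yaw 9.4 [195. 160. 158.]
t 28.38 p [457.6 -75.  152.2] yaw 100.0 tilt [ 0.001 -0.001] F [ 0.7 -0.4  1.2] op 85.3
TURN 0.0 1 x [-0.   -0.   -0.03]  TRAVEL total [0.0014 0.0013 0.0022] 1 x [0.0014 0.0013 0.0022]
```

View pics/w11.png

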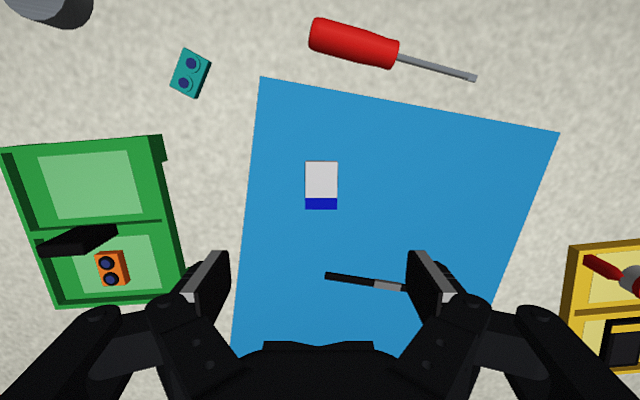

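The small battery at (321,185) lines up with the jaws, and the camera lies face up in the green tray at (111,269).

```bash
python3 -m inch '{"jaw":[-1,-1,-1,-1,-1,-1,-1,1,1,1,1,1,1,1,1,1,1,1],"travel":[[0.002,0.003,0],[0,0,0.04],[0,0,0.04],[0,0,0.04],[0,0,0.02],[0,0,0.0105],[0,0,0],[0,0,0],[0,0,0],[0,0,0],[0,0,0],[0,0,0],[0,0,0],[0,0,-0.02],[0,0,-0.04],[0,0,-0.04],[0,0,0],[0,0,0]],"turn":[[0,0,0.4],[0,0,0],[0,0,0],[0,0,0],[0,0,0],[0,0,0],[0,0,0],[0,0,0],[0,0,0],[0,0,0],[0,0,0],[0,0,0],[0,0,0],[0,0,0],[0,0,0],[0,0,0],[0,0,0],[0,0,0]]}' 50; python3 -c "
from h import *
look('w12',{'small_battery_center':95})
go(492.4,-289,105,104.5)"
```

```text
time_s: 30.62
tool_pos: [453.5, -71.4, 100.8]
tcp_rot: [0.263, -3.13, -0.0]
ft_force: [0.2, 0.9, -0.2]
opening: 30.5
small_battery_center 0.85 [290. 213. 349. 307.] ctr 460.7 -69.5 size 56.1 35.4 long yaw 9.6 [197. 163. 161.]
t 30.73 p [452.6 -71.2  99.8] yaw 99.6 tilt [-0.003  0.001] F [ 0.  -0.2 -0.9] op 30.5
TURN 4.9 1 x [ 0.01  0.01 -4.89]  TRAVEL total [ 0.016  -0.2208 -0.0054] 5 x [ 0.0032 -0.0442 -0.0011]
```

```bash
python3 -m inch '{"jaw":[1,1,1,1,1,1,1,1,1,1,1,1],"travel":[[0,0,0],[0.0032,-0.0442,-0.001],[0.0032,-0.0442,-0.001],[0.0032,-0.0442,-0.001],[0.0032,-0.0442,-0.001],[0.0032,-0.0442,-0.001],[0,0,0],[0,0,0.03],[0,0,0.03],[0,0,0.013],[0,0,0],[0,0,0]],"turn":[[0,0,-4.9],[0,0,0],[0,0,0],[0,0,0],[0,0,0],[0,0,0],[0,0,0],[0,0,0],[0,0,0],[0,0,0],[0,0,0],[0,0,0]]}' 50; python3 -c "
from h import *
go(492.4,-289,17,104.5)"
```

```text
time_s: 32.22
tool_pos: [494.6, -289.8, 34.1]
tcp_rot: [-0.397, 3.115, -0.001]
ft_force: [0.5, -0.7, -1.1]
opening: 30.4
t 32.23 p [ 494.6 -289.8   34.1] yaw 104.5 tilt [ 0.001 -0.001] F [ 0.5 -0.7 -1.1] op 30.4
TURN -0.0 1 x [0.   0.   0.03]  TRAVEL total [0.0019 0.0013 0.0171] 1 x [0.0019 0.0013 0.0171]
```

```bash
python3 -m inch '{"jaw":[1,1,1,1,-0.2,-0.2,-0.2,-0.2,-0.2,-0.2,-0.2,-0.2,-1,-1,-1,-1],"travel":[[0.001,0.001,0.009],[0,0,0.005],[0,0,0.002],[0,0,0],[0,0,0],[0,0,0],[0,0,0],[0,0,-0.015],[0,0,-0.03],[0,0,-0.04],[0,0,-0.05],[0,0,-0.035],[0,0,0],[0,0,0],[0,0,0],[0,0,0]],"turn":[[0,0,0],[0,0,0],[0,0,0],[0,0,0],[0,0,0],[0,0,0],[0,0,0],[0,0,0],[0,0,0],[0,0,0],[0,0,0],[0,0,0],[0,0,0],[0,0,0],[0,0,0],[0,0,0]]}' 50; python3 - <<'E'
from h import *
f=look('w13',{'top_tray_handle':26,'camera_center':26,'small_battery_center':25})
go(533.5,-278.5,160,14.5)
E
```

```text
time_s: 34.22
tool_pos: [491.9, -288.3, 185.9]
tcp_rot: [0.397, -3.115, -0.003]
ft_force: [-0.5, 0.8, 0.4]
opening: 85.2
top_tray_handle 0.63 [247. 142. 389. 291.] ctr 532.7 -278.3 size 172.5 140.9 long yaw 14.4 [ 69. 131.  56.]
camera_center 0.95 [303. 244. 328. 273.] ctr 575.9 -268.0 size 33.8 23.5 long yaw 14.9 [ 38.  66. 116.]
camera_center 0.57 [404.  69. 446. 109.] ctr 377.9 -211.0 size 35.2 24.6 long yaw 162.7 [115. 112.  33.]
small_battery_center 0.64 [302. 159. 336. 208.] ctr 492.6 -288.4 size 51.9 32.5 long yaw 16.4 [169. 141. 136.]
t 34.42 p [ 492.5 -288.7  186.7] yaw 104.5 tilt [-0.001  0.001] F [-0.2 -0.3 -0.3] op 85.7
TURN 90.0 10 x [ 0.01  0.01 -9.  ]  TRAVEL total [ 0.0004 -0.0423  0.0266] 2 x [ 0.0002 -0.0212  0.0133]
```

View pics/w13.png

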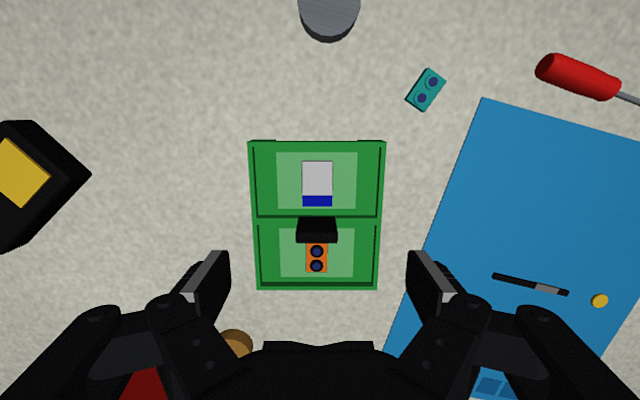

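The picture shows both parts face up, one per half: the small battery at (317,184) and the camera at (316,258), with nothing near the handle. Now I'll turn 90° and grip the handle.

```bash
python3 -m inch '{"jaw":[-1,-1,-1,-1,-1,-1,-1,-1,-1,-1,-1,-1,-1,-1,-1],"travel":[[0,0,0],[0,0,0],[0,0,0],[0,0,0],[0,0,0],[0,0,0],[0,0,0],[0,0,0],[0,0,0],[0,0,0],[0,0.0213,0],[0,0.021,0],[0,0,0.03],[0,0,0],[0,0,0]],"turn":[[0,0,9],[0,0,9],[0,0,9],[0,0,9],[0,0,9],[0,0,9],[0,0,9],[0,0,9],[0,0,9],[0,0,9],[0,0,0],[0,0,0],[0,0,0],[0,0,0],[0,0,0]]}' 100; python3 - <<'E'
from h import *
f=look('w14',{'top_tray_handle':26})
go(533.2,-278.4,37,14.5)
E
```

```text
time_s: 36.3
tool_pos: [534.4, -278.1, 157.6]
tcp_rot: [1.922, 2.485, 0.0]
ft_force: [-0.1, -0.7, 0.5]
opening: 85.1
top_tray_handle 0.93 [218. 114. 414. 258.] ctr 532.4 -278.6 size 171.1 142.1 long yaw 14.4 [ 71. 134.  58.]
t 36.4 p [ 534.5 -278.6  158.4] yaw 14.5 tilt [ 0.002 -0.001] F [0.3 0.1 0.1] op 85.7
TURN -0.0 1 x [ 0.   -0.    0.04]  TRAVEL total [ 0.0007 -0.0014  0.1214] 3 x [ 0.0002 -0.0005  0.0405]
```

```bash
python3 -m inch '{"jaw":[-1,-1,-1,-1,-1,-1,-1,1,1,1,1,1,1,1,1,1],"travel":[[0,-0.0015,0.03],[0,0,0.03],[0,0,0.03],[0,0,0.02],[0,0,0.0105],[0,0,0],[0,0,0],[0,0,0],[0,0,0],[0,0,0],[0,0,0],[0,0,0],[0,0,0],[0,0,0],[0,0,0],[0,0,0]],"turn":[[0,0,0],[0,0,0],[0,0,0],[0,0,0],[0,0,0],[0,0,0],[0,0,0],[0,0,0],[0,0,0],[0,0,0],[0,0,0],[0,0,0],[0,0,0],[0,0,0],[0,0,0],[0,0,0]]}' 100; python3 - <<'E'
from h import *
f=look('w15',{'top_tray_handle':26,'camera_center':26,'small_battery_center':25})
go(533.2,-278.4,37,14.5)
E
```

```text
time_s: 38.4
tool_pos: [532.3, -278.7, 37.0]
tcp_rot: [1.923, 2.484, 0.0]
ft_force: [-1.0, 1.9, 4.1]
opening: 10.5
top_tray_handle 0.74 [202. 215. 289. 271.] ctr 492.3 -286.2 size 48.2 35.2 long yaw 13.3 [185. 158. 155.]
top_tray_handle 0.58 [145. 119. 493. 348.] ctr 532.1 -277.7 size 170.7 138.8 long yaw 14.5 [ 81. 149.  66.]
camera_center 0.71 [359. 220. 428. 268.] ctr 573.5 -266.1 size 37.5 27.4 long yaw 13.0 [ 42.  75. 130.]
camera_center 0.56 [ 14.   0. 108.  74.] ctr 390.2 -205.4 size 38.7 23.8 long yaw 162.0 [120. 117.  40.]
small_battery_center 0.86 [200. 216. 290. 274.] ctr 492.5 -287.0 size 48.4 34.0 long yaw 14.5 [187. 158. 156.]
t 38.6 p [ 532.4 -278.7   37. ] yaw 14.5 tilt [ 0. -0.] F [-1.3  0.4  5.5] op 10.6
TURN -0.0 1 x [ 0.   -0.    0.02]  TRAVEL total [0.0001 0.0009 0.    ] 1 x [0.0001 0.0009 0.    ]
```

```bash
python3 -m inch '{"jaw":[1,1,1,1,1,1,1,1,1,1],"travel":[[0,0,-0.005],[0,0,-0.01],[0,0,-0.015],[0,0,-0.02],[0,0,-0.02],[0,0,-0.02],[0,0,-0.01],[0,0,-0.005],[0,0,0],[0,0,0]],"turn":[[0,0,0],[0,0,0],[0,0,0],[0,0,0],[0,0,0],[0,0,0],[0,0,0],[0,0,0],[0,0,0],[0,0,0]]}' 100; python3 - <<'E'
from h import *
f=look('w16',{'camera_center':129,'small_battery_center':128})
go(538,294.2,150,16.2,step=34)
E
```

```text
time_s: 39.85
tool_pos: [531.6, -278.2, 140.8]
tcp_rot: [-1.922, -2.483, 0.0]
ft_force: [0.6, -0.5, -3.1]
opening: 10.7
camera_center 0.94 [135.  44. 188.  89.] ctr 436.0 -205.9 size 22.4 14.4 long yaw 161.5 [142. 138.  50.]
camera_center 0.73 [360. 219. 429. 268.] ctr 573.1 -266.0 size 37.5 27.7 long yaw 13.9 [ 44.  79. 134.]
small_battery_center 0.81 [201. 216. 289. 270.] ctr 491.8 -287.2 size 48.5 34.8 long yaw 14.5 [193. 162. 161.]
t 40.0 p [ 531.8 -278.3  140.9] yaw 14.5 tilt [-0.001  0.001] F [ 0.9 -1.1 -2.8] op 11.2
TURN 1.7 1 x [ 0.   -0.   -1.69]  TRAVEL total [ 0.5481  0.1657 -0.0087] 17 x [ 0.0322  0.0097 -0.0005]
```

View pics/w16.png

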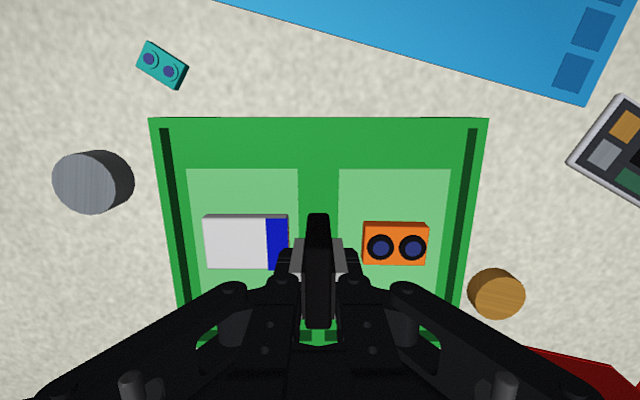

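```bash
python3 -m inch '{"jaw":[1,1,1,1,1,1,1,1,1,1,1,1,1,1,1,1,1,1,1,1],"travel":[[0,0,-0.005],[0.01,0.003,-0.004],[0.02,0.006,0],[0.03,0.009,0],[0.033,0.01,0],[0.033,0.01,0],[0.033,0.01,0],[0.033,0.01,0],[0.033,0.01,0],[0.033,0.01,0],[0.033,0.01,0],[0.033,0.01,0],[0.033,0.01,0],[0.033,0.01,0],[0.033,0.01,0],[0.033,0.01,0],[0.033,0.01,0],[0.024,0.007,0],[0.015,0.004,0],[0.008,0.002,0]],"turn":[[0,0,-1.7],[0,0,0],[0,0,0],[0,0,0],[0,0,0],[0,0,0],[0,0,0],[0,0,0],[0,0,0],[0,0,0],[0,0,0],[0,0,0],[0,0,0],[0,0,0],[0,0,0],[0,0,0],[0,0,0],[0,0,0],[0,0,0],[0,0,0]]}' 100; python3 -m inch '{"jaw":[1,1,1,1],"travel":[[0.004,0.001,0],[0,0,0],[0,0,0],[0,0,0]],"turn":[[0,0,0],[0,0,0],[0,0,0],[0,0,0]]}'; python3 - <<'E'
from h import *
f=look('w17',{'camera_center':139,'small_battery_center':138})
go(538,294.2,150,16.2,step=34)
for n in ["top","side"]:
    g=grab_frame(n); cv2.imwrite(f"pics/{n}1.png",g["frame"])
    P=((g["frame"][...,2].astype(int)>70)&(g["frame"][...,1]<0.35*g["frame"][...,2])).astype(np.uint8)
E
```

```text
time_s: 42.5
tool_pos: [536.3, 282.0, 150.7]
tcp_rot: [-1.884, -2.514, 0.001]
ft_force: [0.6, -0.6, -1.0]
opening: 10.9
time_s: 43.0
tool_pos: [537.1, 284.6, 150.7]
tcp_rot: [-1.887, -2.512, 0.0]
ft_force: [-0.4, 0.2, -2.8]
opening: 10.8
camera_center 0.93 [360. 219. 429. 267.] ctr 578.1 297.9 size 37.7 26.9 long yaw 14.9 [ 44.  77. 134.]
small_battery_center 0.93 [202. 215. 290. 271.] ctr 497.5 274.4 size 49.1 35.6 long yaw 15.1 [192. 162. 160.]
t 43.15 p [537.1 284.8 150.8] yaw 16.2 tilt [ 0. -0.] F [-0.  -0.2 -3.1] op 10.8
TURN 0.0 1 x [-0.    0.   -0.02]  TRAVEL total [0.0087 0.0035 0.0008] 1 x [0.0087 0.0035 0.0008]
```

```bash
python3 -m inch '{"jaw":[1,1,1,1,1,1,1,1],"travel":[[0.004,0.0015,0],[0.004,0.0015,0],[0.0007,0.0005,0.015],[0,0,0.02],[0,0,0.015],[0,0,0.005],[0,0,0],[0,0,0]],"turn":[[0,0,0],[0,0,0],[0,0,0],[0,0,0],[0,0,0],[0,0,0],[0,0,0],[0,0,0]]}' 100; python3 - <<'E'
from h import *
go(538,294,73,16.2,step=34)
f=grab_frame("side"); cv2.imwrite("pics/s2.png",cv2.resize(f["frame"][260:400,190:390],None,fx=4,fy=4))
E
```

```text
time_s: 44.25
tool_pos: [538.6, 294.7, 96.4]
tcp_rot: [1.886, 2.512, 0.002]
ft_force: [-0.0, 0.5, -1.7]
opening: 10.4
t 44.25 p [538.6 294.7  96.4] yaw 16.2 tilt [0.001 0.001] F [-0.   0.5 -1.7] op 10.4
TURN -0.0 1 x [-0.   -0.    0.01]  TRAVEL total [-0.0005 -0.0008  0.0234] 1 x [-0.0005 -0.0008  0.0234]
```

View pics/s2.png

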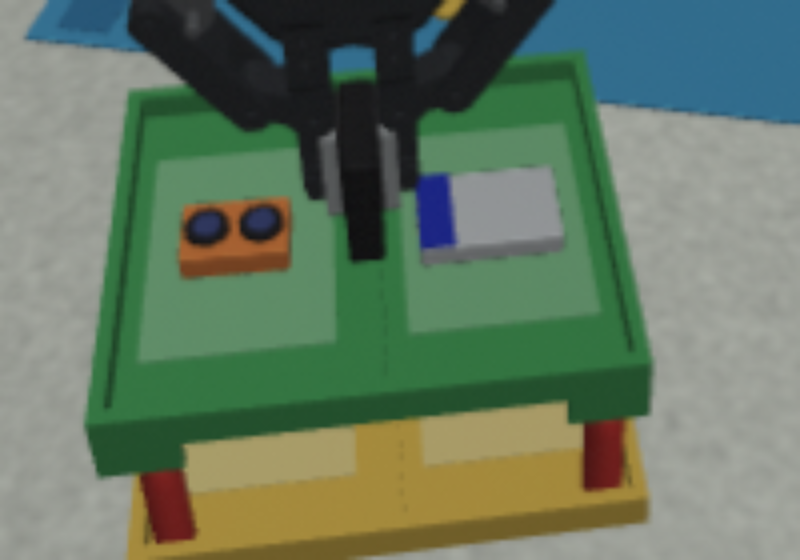

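The crop shows the tray level and centred over the posts, with the skirts at (140,450) and (605,395) directly above the red posts. I'll lower it in small steps.

```bash
python3 -m inch '{"jaw":[1,1,1,1,1,1,1,1],"travel":[[0,0,0.004],[0,0,0.004],[0,0,0.003],[0,0,0.003],[0,0,0.002],[0,0,0.002],[0,0,0],[0,0,0]],"turn":[[0,0,0],[0,0,0],[0,0,0],[0,0,0],[0,0,0],[0,0,0],[0,0,0],[0,0,0]]}' 100; python3 -c "
from h import *
go(538,294,73,16.2,step=34)"
```

```text
time_s: 45.3
tool_pos: [538.0, 294.5, 77.8]
tcp_rot: [1.886, 2.512, 0.0]
ft_force: [-0.6, 0.3, -1.4]
opening: 10.8
t 45.3 p [538.  294.5  77.8] yaw 16.2 tilt [0. 0.] F [-0.6  0.3 -1.4] op 10.8
TURN -0.0 1 x [-0.   -0.    0.01]  TRAVEL total [-0.0005 -0.0001  0.0048] 1 x [-0.0005 -0.0001  0.0048]
```

```bash
python3 -m inch '{"jaw":[1,1,1,1,1],"travel":[[0,0,0.002],[0,0,0.0015],[0,0,0.001],[0,0,0],[0,0,0]],"turn":[[0,0,0],[0,0,0],[0,0,0],[0,0,0],[0,0,0]]}' 100; python3 -c "
from h import *
go(538,294,73,16.2,step=34)"
```

```text
time_s: 45.92
tool_pos: [537.9, 294.5, 73.2]
tcp_rot: [1.886, 2.513, 0.0]
ft_force: [1.2, -0.8, -2.2]
opening: 11.2
t 45.92 p [537.9 294.5  73.2] yaw 16.2 tilt [0. 0.] F [ 1.2 -0.8 -2.2] op 11.2
TURN -0.0 1 x [-0.   -0.    0.01]  TRAVEL total [-0.0005 -0.      0.0002] 1 x [-0.0005 -0.      0.0002]
```

```bash
python3 -m inch '{"jaw":[1,1,1],"travel":[[0,0,0.001],[0,0,0],[0,0,0]],"turn":[[0,0,0],[0,0,0],[0,0,0]]}' 100; python3 -m inch '{"jaw":[0.5,0,0,0,0,0,0,0,0,0,0],"travel":[[0,0,0],[0,0,0],[0,0,0],[0,0,0],[0,0,-0.01],[0,0,-0.03],[0,0,-0.04],[0,0,-0.05],[0,0,-0.05],[0,0,0],[0,0,0]],"turn":[[0,0,0],[0,0,0],[0,0,0],[0,0,0],[0,0,0],[0,0,0],[0,0,0],[0,0,0],[0,0,0],[0,0,0],[0,0,0]]}'; python3 - <<'E'
from h import *
f=look('w18',{'top_tray_handle':62,'camera_center':62,'small_battery_center':61})
g=grab_frame("side"); a=cv2.resize(g["frame"][250:400,180:390],None,fx=3,fy=3)
b=cv2.resize(f["frame"],None,fx=.39,fy=.39) 
cv2.imwrite("pics/fin.png",a)
# predicted pixel rows of front wall top if seated (36+30=... wall top = handle point-30)
c,s=np.cos(np.radians(16.2)),np.sin(np.radians(16.2))
for z in (62,65,68):
    P=[[538+c*x-s*y,294.3+s*x+c*y,z] for x,y in ((85,70),(-85,70))]; print(z,(( pix(g,P)-[180,250])*3).round().tolist())
P=[[538-s*y,294.3+c*y,106] for y in (20,)];print("handle top",((pix(g,P)-[180,250])*3).round())
go(538,294,73,16.2)
E
```

```text
time_s: 46.3
tool_pos: [538.0, 294.5, 73.0]
tcp_rot: [1.886, 2.512, 0.001]
ft_force: [-2.7, -1.2, 5.1]
opening: 10.9
time_s: 47.68
tool_pos: [537.9, 294.4, 252.6]
tcp_rot: [1.886, 2.512, 0.001]
ft_force: [0.4, -0.1, 0.1]
opening: 42.6
top_tray_handle 0.56 [238. 116. 400. 236.] ctr 538.7 294.4 size 171.5 141.9 long yaw 16.1 [ 80. 149.  65.]
camera_center 0.67 [341. 164. 375. 189.] ctr 580.1 307.1 size 37.2 25.7 long yaw 16.2 [ 41.  75. 129.]
small_battery_center 0.75 [262. 163. 304. 192.] ctr 498.3 284.2 size 48.9 32.7 long yaw 16.2 [178. 147. 143.]
62 [[102.0, 388.0], [519.0, 340.0]]
65 [[101.0, 384.0], [519.0, 336.0]]
68 [[100.0, 379.0], [519.0, 331.0]]
handle top [[303. 196.]]
t 47.92 p [537.  294.1 250.5] yaw 16.2 tilt [-0.003 -0.001] F [ 0.5 -0.4 -0.3] op 42.7
TURN -0.0 1 x [0.   0.   0.01]  TRAVEL total [-0.0003  0.0015  0.1775] 4 x [-0.0001  0.0004  0.0444]
```

View pics/fin.png

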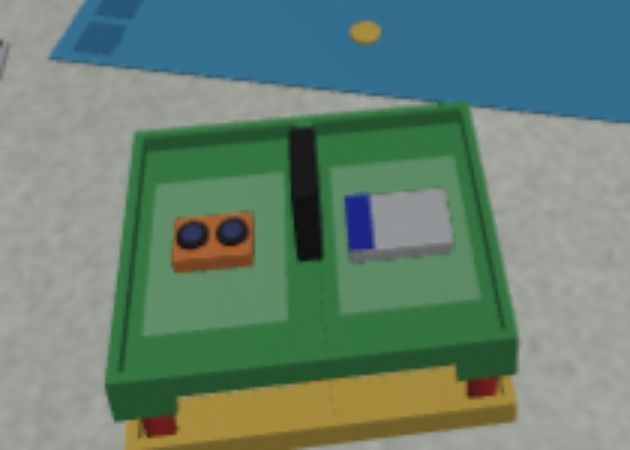

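```bash
python3 -c "
from bench import *
print(job_done())"
```

```text
the job is handed in; nothing more can be done
None
```

Both kits are made up and the loaded green tray is stacked on the base tray and released. I handed the job in at about 48 s on the robot's clock, within the 106 s limit.

- **Base tray:** the big black battery lies face up in the far half and the red-capped jar stands upright in the near half. I checked both by wrist camera before stacking. The green tray now hides them, so I could not recheck them afterwards.
- **Green tray:** the orange camera module is in the far half and the small silver battery in the near half, both face up. They still show in place after stacking.
- **Stack:** the final wrist view puts the green tray's centre within about 1 mm of the base tray's, with yaw 16.1° against 16.2°. At release, the handle height matched the seated height to about 1 mm, with about 5 N of contact. The side view shows the tray level with its skirts down around the posts, and its front corners within about 6 px, in a 3x crop, of where they should be when seated.

No check failed. The only disagreement was the fixed top camera, which read 2–3 mm off the wrist camera, so I used the wrist values.

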